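Clamp a wooden offcut in the screw fixture

TASK

Slide the wooden block lengthwise into the blue hold-down fixture, between the guide rails and right up against the stop under the screw. Then turn the T-handle clockwise (seen from above) until you feel the resistance rise well above its running drag, so that the block is firmly clamped but not crushed, and let go. Leave the tape measure, the torch and the spark plug where they are.

Things in the scene. Friction and masses are not known exactly. Their poses are not given: they have to be found in the camera images.
- block_center (a point): Centre of the loose pine block, 38 x 140 x 38 mm, about 0.1 kg. Its y axis runs along the 140 mm length (either end may go in first), z up.
- fixture: Hold-down fixture bolted to the bench: dark steel base plate 210 x 110 x 10 mm (x = -125 to +85 mm), blue C-column at the back, its arm 86 to 110 mm above the bench ending 18 mm before the screw axis. Origin on the bench top below the upright screw axis; x points from the open front to the stop, z up.
- seat (a point): On the plate's upper face (10 mm above the bench), middle of the stop's front face, 25 mm behind the screw axis; axes as the fixture's, the block slides in along +x. The stop is 28 mm high. A seated block lies lengthwise along x, flat on the plate, its end touching the stop, its centre 70 mm before it.
- rail_mouth (a point): Mouth of the channel, on the plate's upper face, 80 mm before the stop; axes as the fixture's. Two aluminium guide rails, 16 mm high above the plate, stand 44 mm apart (3 mm play each side of the block) from 60 to 0 mm before the stop; their front ends flare outward from 60 to 80 mm before it.
- t_bar (a point): Centre of the T-handle's steel bar on the screw axis, about 155 mm above the bench: 10 mm thick, 56 mm long with 14 mm end balls, along this point's y axis, z up; an 11 mm screw below. Clockwise from above closes; bar and foot sink 6 mm per rad. Running drag 0.40 N m; the screw stays where let go. The bar's neck is springy (4 N m/rad): it gives 0.1 rad before the screw turns, and springs back.
- clamp_screw: Screw and sprung brass foot (26 mm wide, 25 N/mm). Origin: middle of the bar. Stem length varies 8 mm, unmeasured: the foot starts 3 to 13 mm above a seated block (0.5 to 2.2 rad). Then each N of clamping adds 0.006 N m to the turning torque: about 0.27 N m over the drag (45 N) is firm, 0.39 (65 N) crushes, under 0.15 (25 N) is loose. On pausing, some 0.1 N m of the torque may relax.
- tape_measure: Bystander: yellow tape measure to the left of the fixture, 37 x 84 x 62 mm; origin at its underside.
- torch: Bystander: black torch lying to the right of the fixture, 35 mm thick, 149 mm long; origin at its underside.
- spark_plug: Bystander: spark plug lying on the bench, 22 x 71 x 19 mm; origin at its underside.

How it is judged:
On the way, in this order (a step that is already met when the one before it is completed fails the run):
1. the block lies between the rails, home against the stop, not yet clamped (x of block_center in the frame of seat above -0.075 m and y of block_center in the frame of seat between -0.006 and 0.006 m and z of block_center in the frame of seat below 0.024 m and angle between the y axis of block_center and the x axis of seat, either way round below 0.12 rad and contact force between clamp_screw and block below 10 N), for 0.2 s.
2. the foot clamps the block with at least 25 N (contact force between clamp_screw and block above 25 N), for 0.2 s.
At the end, for the whole second after the job is handed in: The block lies flat on the plate between the rails within 5 mm of the stop, and the foot alone holds it down with 25 to 65 N after the handle is let go (x of block_center in the frame of seat above -0.075 m and y of block_center in the frame of seat between -0.006 and 0.006 m and z of block_center in the frame of seat below 0.024 m and angle between the y axis of block_center and the x axis of seat, either way round below 0.12 rad and contact force between clamp_screw and block between 25 and 65 N); the robot touches nothing.
It fails at once if the foot presses the block with more than 65 N (crushed) (contact force between clamp_screw and block above 65 N).
It fails at once if the tape measure is moved more than 30 mm (distance of tape_measure from where it was at the start of the episode above 0.03 m).
It fails at once if the torch is moved more than 30 mm (distance of torch from where it was at the start of the episode above 0.03 m).
It fails at once if the spark plug is moved more than 30 mm (distance of spark_plug from where it was at the start of the episode above 0.03 m).
It also fails if it takes over 64 s, if anything falls off the work surface, if the arm or the gripper's body presses on something with over 40 N, if the wrist force passes 120 N, or if a joint passes its speed limit or range.

ROBOT

A 6-joint arm with a two-finger parallel gripper is mounted at the origin on a cart in front of the work surface, level with it; the furniture and walls round the work are solid. World frame = base frame: x ahead of the robot, y to its left, z up, the work surface at z = 0. Lengths are in m, angles in rad, forces in N, time in s.
With the tool pointing down it reaches from about 0.375 to 0.825 m from the base axis. Payload 5.5 kg.
Tool frame: the origin (TCP) lies between the finger pads; the fingertips stand 17 mm ahead of it and the grasp point (between the pads) lies 2 mm behind it; z points along the fingers, y is the line along which they close (so a half turn about z gives the same grasp; the last joint's range is limited). The gripper opens to 85 mm and grips with 20 to 120 N. Pads are 22 mm wide; open, the fingers measure 114 mm over their backs; the gripper's body (76 mm by 85 mm) begins 54 mm behind the grasp point. The pads swing forward as they close: fully open they stand 13 mm farther back than shut.
Start: joints at [-1.28, 0.314, -0.047, 1.21, 0, 1.571], TCP at [0.172, -0.575, 0.248] pointing down, gripper open.
Joint ranges: [-2.67, 2.67], [-0.69, 1.73], [-1.03, 1.25], [-2.08, 2.16], [-1.42, 1.45], [-3.14, 3.14]. Speed limits (rad/s): [2.39, 2.39, 3.01, 3.14, 3.14, 3.14].

INTERFACE

Orientations are given as a unit quaternion [w, x, y, z].
In Python, from bench import state, snapshot, camera_info, close_job gives the robot as it stands.
- The arm moves only by the shell command python3 -m crank 'ROWS'. ROWS is JSON, a list of rows, each an object with "delta_rot": the turn, a rotation vector about the tool's x, y, z scaled (see below), a list of three; "translation": the shift along the tool's x, y, z scaled (see below), a list of three; "grip": the opening, from 0 (shut) to 1 (fully open). In form: [{"delta_rot": [wx, wy, wz], "translation": [tx, ty, tz], "grip": grip}, ...]. A call has 1 to 20 rows; each row is the pose to reach, as a shift and turn from the pose commanded when the call began, along the tool's axes at that moment, turning the shorter way round; what a row does not reach only later rows make up. The controller multiplies each number of a shift by 0.6 m and each number of a turn by 360 degrees. A row lasts 1/8 s, in which the tool goes at most 62.5 mm and 10.7 degrees, less where a joint would pass 70% of its speed; a pose out of reach is approached as far as the arm can. A call with a number of a shift or a turn outside -1 to 1 is refused whole. A call with a gripper value outside its range is refused whole. The fingers move at their own pace and stop on an object; the grip force is fixed at half the most. Time passes only in rows, so rows that repeat a pose let the fingers close. It gives the time, the measured TCP pose, the force, the opening and the grip force at its end, in the units of the state.
- state(): the state, without advancing time (a new reading comes with each control period).
- snapshot(name): name is "scene" or "top"; returns the picture (384x512x3 uint8, blue, green, red); there is no depth.
- camera_info(name): a dict with "fx", "fy", "cx", "cy" (pixels), "extrinsics" (4x4, takes a point from world to camera coordinates). Camera axes: x right, y up, looking along -z (the intrinsics and any distortion apply to the point x, -y, -z); pixel columns grow to the right and rows downward; lengths in m; the calibration is good to about 2 mm. A picture is of the moment at which its call begins. camera_info takes no time and is no camera call.
- close_job(): hands the job in; it is judged then, once.
The state is a dict: "time": time; "joint_positions": joint angles; "joint_velocities": joint speeds; "effort": joint torques, N m; "tcp_pos": TCP position; "ee_rot": TCP orientation; "force": force on the tool from outside, world axes, zero at the start; "ft_torque": the same for the moment, N m; "opening": finger opening in m; "grasp_force": force on a finger pad.
Only numpy, scipy, OpenCV 4.12 (cv2) and the standard library are available. Lean on these libraries where they do the work, as an engineer would, in place of code of your own. Each camera call takes 0.05 s, during which the arm holds its last target. There are 200 camera calls.

## Working session

There is one attempt and no reset: what is moved stays moved. The work goes in short steps, Python scripts to look and compute and a shell command to move; the robot and the scene stay as the last step left them, time stands still between calls to the robot, and variables do not carry over. Pictures are saved under pics/ and viewed, at most 10 in all, crops included, and the job is handed in when it is done.

```bash
ls; mkdir -p pics
python3 - <<'E'
from bench import *
import cv2,numpy as np
for n in("scene","top"):
    cv2.imwrite(f"pics/{n}0.png",snapshot(n)); c=camera_info(n); print(n,{k:(np.round(v,4).tolist() if k=="extrinsics" else v) for k,v in c.items()})
print(state())
E
```

```text
pics
scene {'fx': 436.43148423022416, 'fy': 436.43148423022416, 'cx': 255.6153833378813, 'cy': 186.08877489337948, 'extrinsics': [[-0.8955, -0.445, 0.0094, 0.456], [0.3305, -0.6506, 0.6837, -0.3111], [-0.2981, 0.6154, 0.7297, -0.9646], [0.0, 0.0, 0.0, 1.0]]}
top {'fx': 379.5375644122298, 'fy': 379.5375644122298, 'cx': 256.1706216302208, 'cy': 194.5226378705006, 'extrinsics': [[-0.0197, -0.9993, -0.0323, -0.0266], [0.9964, -0.0223, 0.0824, -0.523], [-0.083, -0.0305, 0.9961, -1.0989], [0.0, 0.0, 0.0, 1.0]]}
{'time': 0.1, 'joint_positions': array([-1.27999644e+00,  3.14138093e-01, -4.79615471e-02,  1.21019921e+00,
       -2.15756806e-05,  1.57077954e+00]), 'joint_velocities': array([ 1.14204053e-03, -7.40614986e-04,  2.96591385e-03, -1.51089079e-03,
       -7.86357921e-04,  9.81315314e-05]), 'effort': array([-1.47559081e-04, -5.40769172e+01,  3.40540659e+01,  1.11407001e-02,
        9.81594752e-06,  7.63572331e-06]), 'tcp_pos': array([ 0.17188578, -0.57434671,  0.24753877]), 'ee_rot': array([-7.41770481e-04,  9.89446541e-01,  1.44896436e-01, -1.19516430e-04]), 'force': array([-0.22259637, -0.09666282, -0.74174197]), 'ft_torque': array([-0.05667737,  0.01805601, -0.03952026]), 'grasp_force': 0.0, 'opening': 0.08513746367707259}
```

View pics/scene0.png

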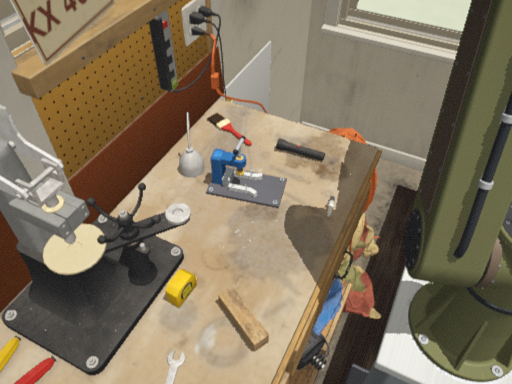

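View pics/top0.png

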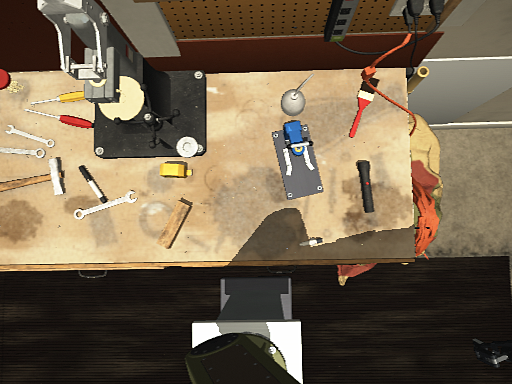

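The scene view shows the fixture at (245,180), the block at (243,318) and the tape at (180,288). In the top view the fixture is at (297,160), the block at (175,223), the torch at (366,186) and the plug at (313,242).

```bash
cat > h.py <<'E'
import numpy as np,cv2
from bench import *
def ray(n,u,v):
    c=camera_info(n);E=np.array(c["extrinsics"]);R,t=E[:3,:3],E[:3,3]
    d=R.T@np.array([(u-c["cx"])/c["fx"],-(v-c["cy"])/c["fy"],-1.]);return -R.T@t,d
def onz(n,u,v,z):
    o,d=ray(n,u,v);return o+d*(z-o[2])/d[2]
def px(n,p):
    c=camera_info(n);E=np.array(c["extrinsics"]);q=E[:3,:3]@np.asarray(p,float)+E[:3,3]
    return np.array([c["cx"]+c["fx"]*q[0]/-q[2],c["cy"]-c["fy"]*q[1]/-q[2]])
def two(a,b):
    (o1,d1),(o2,d2)=ray("top",*a),ray("scene",*b)
    s=np.linalg.lstsq(np.c_[d1,-d2],o2-o1,rcond=None)[0]
    p,q=o1+s[0]*d1,o2+s[1]*d2;return (p+q)/2,np.linalg.norm(p-q)
E
python3 - <<'E'
import cv2,numpy as np
t=cv2.imread("pics/top0.png");s=cv2.imread("pics/scene0.png")
r=lambda i,x,y,w,h,k:cv2.resize(i[y:y+h,x:x+w],None,fx=k,fy=k,interpolation=cv2.INTER_CUBIC)
a=r(t,260,110,80,100,5);b=r(t,150,190,50,62,5)
c=r(s,195,125,100,90,4)
d=r(s,205,280,75,75,4)
o=np.zeros((600,800,3),np.uint8)
o[:500,:400]=a;o[:360,400:800]=c;o[:0]=0
cv2.imwrite("pics/c1.png",o)
o=np.zeros((310,560,3),np.uint8);o[:310,:250]=b;o[:300,255:555]=d;cv2.imwrite("pics/c2.png",o)
E
```

```text
(no output)
```

View pics/c1.png

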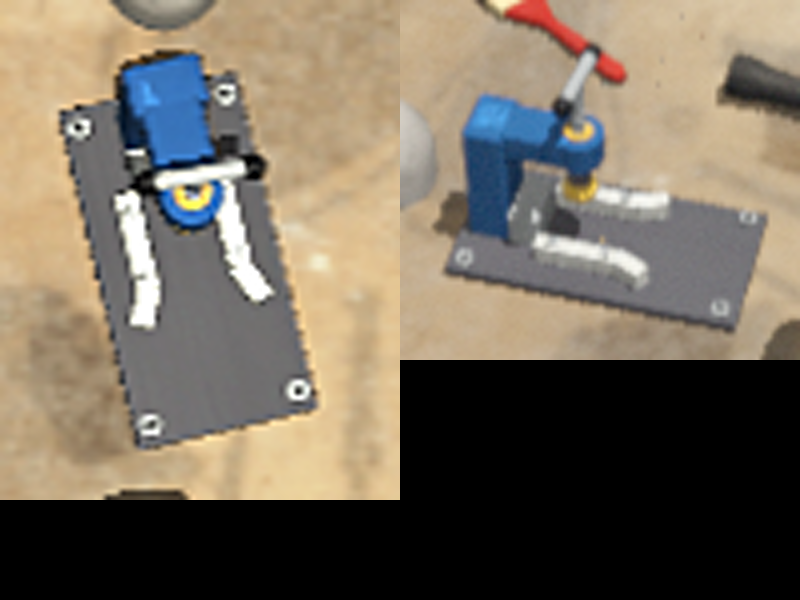

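View pics/c2.png

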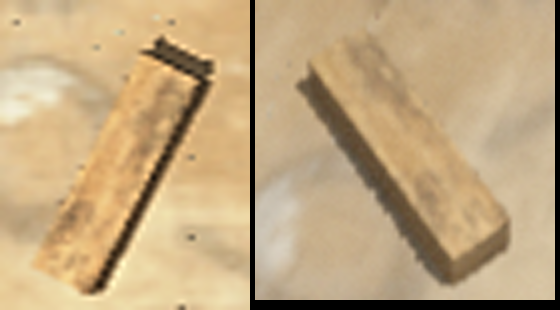

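The close-ups show the plate's corners and the bar's ball ends clearly in both views. The handle's bar lies roughly across the fixture, and all four corners of the block's top face are visible. Next I turn these into positions.

Run:
```python
from h import *
np.set_printoptions(precision=4,suppress=True)
f=lambda l,k,ox,oy,x0=0:[((x-x0+.5)/k-.5+ox,(y+.5)/k-.5+oy) for x,y in l]
pt=f([(137,448),(317,407),(237,72),(60,110)],5,260,110)
ps=f([(735,327),(765,214)],4,195,125,400)
P=[onz("top",*p,.01) for p in pt];print("plate top",*P)
print("plate scene front",*[onz("scene",*p,.01) for p in ps])
for i in range(4):print(np.linalg.norm(P[i]-P[i-1]))
bt=f([(140,182),(258,167)],5,260,110);bs=f([(563,104),(595,52)],4,195,125,400)
# left ball of scene = world +y?
for a in bs: print("ball", *[ (two(b,a)) for b in bt])
kt=f([(138,53),(208,80),(97,292),(33,262)],5,150,190);ks=f([(308,65),(370,32),(508,218),(450,258)],4,205,280,255)
for n,k in(("top",kt),("scene",ks)):
    Q=[onz(n,*p,.038) for p in k];print(n,*Q,"c",np.mean(Q,0));print([round(np.linalg.norm(Q[i]-Q[i-1]),3) for i in range(4)])
    L=np.array(Q)[:,:2];r=cv2.minAreaRect((L*1000).astype(np.float32));print(r)
# bystanders
t=cv2.imread("pics/top0.png")
for n,p in(("plug",(313,242)),("torch",(366,186)),("tape",(176,170))):print(n,onz("top",*p,.01))
```

```text
plate top [ 0.5073 -0.1285  0.01  ] [ 0.5293 -0.2357  0.01  ] [ 0.7331 -0.1947  0.01  ] [ 0.7128 -0.0876  0.01  ]
plate scene front [ 0.5035 -0.1272  0.01  ] [ 0.5285 -0.2345  0.01  ]
0.20949290806795828
0.10940517828119042
0.2078384818673941
0.1090110005714516
ball (array([ 0.6337, -0.1268,  0.161 ]), np.float64(0.003722313365437896)) (array([ 0.6625, -0.1935,  0.0932]), np.float64(0.012369669306651614))
ball (array([ 0.6165, -0.1258,  0.2138]), np.float64(0.016346020905128586)) (array([ 0.6423, -0.1888,  0.1537]), np.float64(0.002266120819691455))
top [0.5095 0.1931 0.038 ] [0.4928 0.152  0.038 ] [0.3713 0.2173 0.038 ] [0.3893 0.2547 0.038 ] c [0.4407 0.2043 0.038 ]
[np.float64(0.135), np.float64(0.044), np.float64(0.138), np.float64(0.041)]
((441.0379943847656, 203.37620544433594), (44.15469741821289, 138.9978485107422), 62.84672927856445)
scene [0.5069 0.1938 0.038 ] [0.486  0.1602 0.038 ] [0.3699 0.2238 0.038 ] [0.3874 0.2564 0.038 ] c [0.4376 0.2086 0.038 ]
[np.float64(0.135), np.float64(0.04), np.float64(0.132), np.float64(0.037)]
((438.10906982421875, 208.226318359375), (39.485923767089844, 134.9348907470703), 61.85747528076172)
plug [ 0.3797 -0.2014  0.01  ]
torch [ 0.5413 -0.3627  0.01  ]
tape [0.6029 0.2033 0.01  ]
```

```bash
cat >> h.py <<'E'
from scipy.spatial.transform import Rotation as Ro
def q2R(q): return Ro.from_quat([q[1],q[2],q[3],q[0]])
def rows(*tg,start=None):
    s=state();p0,R0=(s["tcp_pos"],q2R(s["ee_rot"])) if start is None else (np.array(start[0]),down(start[1]))
    for p,y in tg:
        print("T",np.round(R0.inv().apply(np.array(p)-p0)/.6,4).tolist(),"R",np.round((R0.inv()*down(y)).as_rotvec()/2/np.pi,4).tolist())
def down(y): return Ro.from_euler("z",y,degrees=True)*Ro.from_euler("x",180,degrees=True)
def st():
    s=state();R=q2R(s["ee_rot"]).as_matrix()
    print("t",round(s["time"],2),"p",np.round(s["tcp_pos"],4),"yaw",round(np.degrees(np.arctan2(R[1,0],R[0,0])),2),"tilt",np.round(R[:2,2],4),"F",np.round(s["force"],2),"M",np.round(s["ft_torque"],3),"op",round(s["opening"],4),"gf",round(s["grasp_force"],1),"j",np.round(s["joint_positions"],2))
E
python3 - <<'E'
from h import *
st();rows(((.45,-.25,.25),85),((.408,.2224,.15),152))
E
```

```text
t 0.1 p [ 0.1719 -0.5743  0.2475] yaw 16.66 tilt [-0.0005  0.0014] F [-0.22 -0.1  -0.74] M [-0.057  0.018 -0.04 ] op 0.0851 gf 0.0 j [-1.28  0.31 -0.05  1.21 -0.    1.57]
T [0.5991, -0.385, -0.0035] R [-0.0002, -0.0001, -0.1898]
T [0.7578, -1.1591, 0.1643] R [-0.0001, -0.0003, -0.3759]
```

```bash
python3 -m crank '[{"delta_rot":[0,0,-0.19],"translation":[0.6,-0.385,0],"grip":1},{"delta_rot":[0,0,-0.19],"translation":[0.6,-0.385,0],"grip":1},{"delta_rot":[0,0,-0.19],"translation":[0.6,-0.385,0],"grip":1},{"delta_rot":[0,0,-0.19],"translation":[0.6,-0.385,0],"grip":1},{"delta_rot":[0,0,-0.19],"translation":[0.6,-0.385,0],"grip":1},{"delta_rot":[0,0,-0.19],"translation":[0.6,-0.385,0],"grip":1},{"delta_rot":[0,0,-0.19],"translation":[0.6,-0.385,0],"grip":1}]'
python3 - <<'E'
from h import *
st();rows(((.408,.2224,.12),152),((.408,.2224,.03),152))
E
```

```text
time: 0.98
tcp_pos: [0.4517, -0.2482, 0.2481]
ee_rot: [-0.0, 0.736, 0.677, 0.0]
force: [0.7, -1.1, 0.4]
opening: 0.0853
grasp_force: 0.0
t 0.97 p [ 0.4517 -0.2482  0.2481] yaw 85.29 tilt [-0.0002  0.0002] F [ 0.68 -1.08  0.38] M [-0.027 -0.031  0.042] op 0.0853 gf 0.0 j [-0.5   0.16 -0.25  1.17  0.    1.15]
T [0.7757, -0.1369, 0.2137] R [-0.0, -0.0, -0.1853]
T [0.7757, -0.1369, 0.3637] R [-0.0, -0.0, -0.1853]
```

```bash
python3 -m crank '[{"delta_rot":[0,0,-0.185],"translation":[0.776,-0.137,0.16],"grip":1},{"delta_rot":[0,0,-0.185],"translation":[0.776,-0.137,0.16],"grip":1},{"delta_rot":[0,0,-0.185],"translation":[0.776,-0.137,0.16],"grip":1},{"delta_rot":[0,0,-0.185],"translation":[0.776,-0.137,0.16],"grip":1},{"delta_rot":[0,0,-0.185],"translation":[0.776,-0.137,0.16],"grip":1},{"delta_rot":[0,0,-0.185],"translation":[0.776,-0.137,0.16],"grip":1},{"delta_rot":[0,0,-0.185],"translation":[0.776,-0.137,0.16],"grip":1},{"delta_rot":[0,0,-0.185],"translation":[0.776,-0.137,0.16],"grip":1},{"delta_rot":[0,0,-0.185],"translation":[0.776,-0.137,0.213],"grip":1},{"delta_rot":[0,0,-0.185],"translation":[0.776,-0.137,0.213],"grip":1}]'
python3 - <<'E'
from h import *
st();rows(((.408,.2224,.03),152))
a=snapshot("scene");b=snapshot("top")
o=np.zeros((400,800,3),np.uint8)
o[:,:400]=cv2.resize(a[260:360,190:290],(400,400));o[:,400:]=cv2.resize(b[170:270,125:225],(400,400))
cv2.imwrite("pics/c3.png",o)
E
```

```text
time: 2.22
tcp_pos: [0.4065, 0.22, 0.1184]
ee_rot: [-0.002, 0.244, 0.97, -0.002]
force: [-0.8, -0.6, 0.8]
opening: 0.085
grasp_force: 0.0
t 2.23 p [0.4065 0.22   0.1184] yaw 151.74 tilt [-0.0046 -0.0026] F [-0.79 -0.6   0.78] M [ 0.011  0.02  -0.05 ] op 0.085 gf 0.0 j [ 0.5   0.16 -0.56  0.86 -0.    0.99]
T [-0.0007, 0.0053, 0.1474] R [-0.0007, -0.0005, -0.0007]
```

View pics/c3.png

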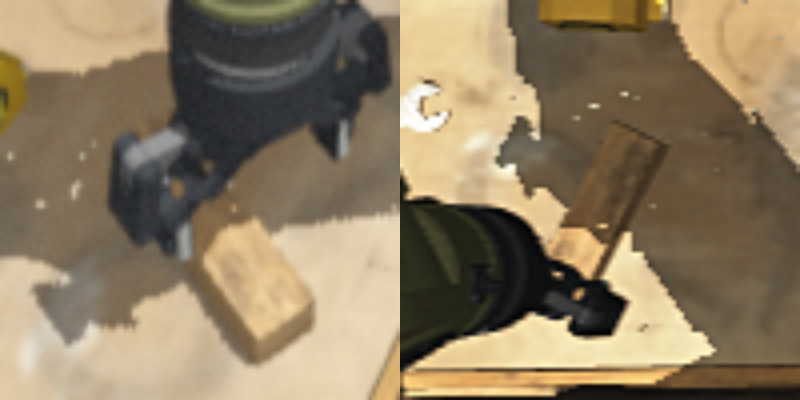

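The open fingers straddle the block near its near end, with room on both sides. I go down and close.

```bash
python3 -m crank '[{"delta_rot":[0,0,0],"translation":[0,0,0.08],"grip":1},{"delta_rot":[0,0,0],"translation":[0,0,0.147],"grip":1},{"delta_rot":[0,0,0],"translation":[0,0,0.147],"grip":1},{"delta_rot":[0,0,0],"translation":[0,0,0.147],"grip":0},{"delta_rot":[0,0,0],"translation":[0,0,0.147],"grip":0},{"delta_rot":[0,0,0],"translation":[0,0,0.147],"grip":0},{"delta_rot":[0,0,0],"translation":[0,0,0.147],"grip":0},{"delta_rot":[0,0,0],"translation":[0,0,0.147],"grip":0},{"delta_rot":[0,0,0],"translation":[0,0,0.147],"grip":0}]'
python3 - <<'E'
from h import *
st()
E
```

```text
time: 3.45
tcp_pos: [0.4104, 0.2214, 0.0341]
ee_rot: [0.001, 0.245, 0.97, 0.001]
force: [-1.6, -2.0, 9.0]
opening: 0.037
grasp_force: 60.6
t 3.45 p [0.4104 0.2214 0.0341] yaw 151.66 tilt [0.003  0.0015] F [-1.65 -2.02  8.98] M [-0.138  0.169 -0.027] op 0.037 gf 60.6 j [ 0.49  0.27 -0.65  0.65 -0.    0.99]
```

Run:
```python
from h import *
rows(((.4674,-.1924,.13),191.4))
```

```text
T [-0.4114, -0.5615, -0.1605] R [0.0003, 0.0004, -0.1104]
```

```bash
python3 -m crank '[{"delta_rot":[0,0,0],"translation":[0,0,-0.1],"grip":0},{"delta_rot":[0,0,0],"translation":[0,0,-0.16],"grip":0},{"delta_rot":[0,0,-0.11],"translation":[-0.411,-0.5615,-0.16],"grip":0},{"delta_rot":[0,0,-0.11],"translation":[-0.411,-0.5615,-0.16],"grip":0},{"delta_rot":[0,0,-0.11],"translation":[-0.411,-0.5615,-0.16],"grip":0},{"delta_rot":[0,0,-0.11],"translation":[-0.411,-0.5615,-0.16],"grip":0},{"delta_rot":[0,0,-0.11],"translation":[-0.411,-0.5615,-0.16],"grip":0},{"delta_rot":[0,0,-0.11],"translation":[-0.411,-0.5615,-0.16],"grip":0},{"delta_rot":[0,0,-0.11],"translation":[-0.411,-0.5615,-0.16],"grip":0},{"delta_rot":[0,0,-0.11],"translation":[-0.411,-0.5615,-0.16],"grip":0},{"delta_rot":[0,0,-0.11],"translation":[-0.411,-0.5615,-0.16],"grip":0}]'
python3 - <<'E'
from h import *
st()
a=snapshot("scene");b=snapshot("top")
o=np.zeros((400,800,3),np.uint8)
o[:,:400]=cv2.resize(a[130:250,200:320],(400,400));o[:,400:]=cv2.resize(b[120:240,240:360],(400,400))
cv2.imwrite("pics/c4.png",o)
E
```

```text
time: 4.82
tcp_pos: [0.466, -0.1937, 0.1286]
ee_rot: [0.0, -0.097, 0.995, 0.0]
force: [-0.6, 1.0, -1.9]
opening: 0.0367
grasp_force: 60.8
t 4.83 p [ 0.466  -0.1937  0.1286] yaw -168.87 tilt [0.0004 0.0003] F [-0.63  0.99 -1.93] M [0.039 0.043 0.008] op 0.0367 gf 60.8 j [-0.39  0.22 -0.46  0.89  0.   -0.59]
```

View pics/c4.png

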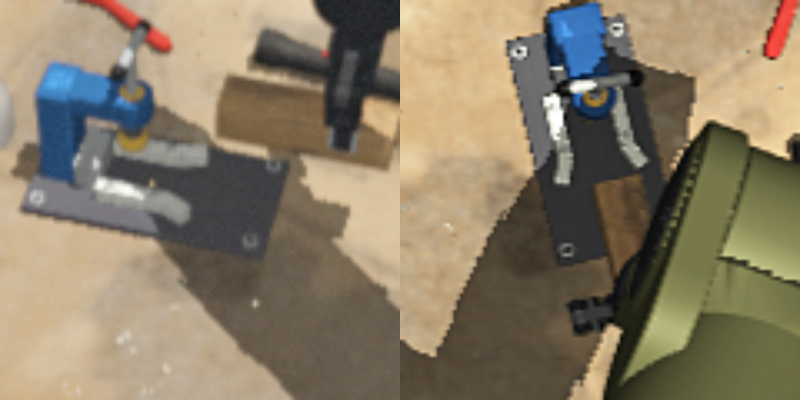

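The block is held level in front of the channel. Its front top corners are at (596,182) and (645,177) in the crop. The rails' inner edges are near x = 570 and 620 at crop row 125.

Run:
```python
from h import *
np.set_printoptions(precision=4,suppress=True)
a=np.radians(11.3);O=np.array([.639,-.1577]);X=np.array([np.cos(a),np.sin(a)]);Y=np.array([-X[1],X[0]])
f=lambda p:np.array([(p[:2]-O)@X,(p[:2]-O)@Y])
k=120/400
c=lambda x,y:((x-400+.5)*k-.5+240,(y+.5)*k-.5+120)
for n,p,z in(("blkL",(596,182),.1326),("blkR",(645,177),.1326),("railL",(568,115),.026),("railR",(618,108),.026),("railL",(572,135),.026),("railR",(623,128),.026)):print(n,f(onz("top",*c(*p),z)))
s=state();print("tcp",f(s["tcp_pos"]))
for x,z in((-175,.128),(-175,.047),(-80,.047),(-73,.047)):
    q=O+X*x/1000;rows(((q[0],q[1],z),191.3))
```

```text
blkL [-0.0723  0.0177]
blkR [-0.0769 -0.0212]
railL [0.0038 0.017 ]
railR [ 0.0002 -0.0275]
railL [-0.0144  0.0176]
railR [-0.0183 -0.0277]
tcp [-0.1767  0.0005]
T [-0.0028, -0.0008, 0.0006] R [0.0002, -0.0, -0.0]
T [-0.0029, -0.001, 0.1356] R [0.0002, -0.0, -0.0]
T [-0.1612, -0.001, 0.1355] R [0.0002, -0.0, -0.0]
T [-0.1729, -0.001, 0.1355] R [0.0002, -0.0, -0.0]
```

The rails look offset from my axis by a few mm, so I check that against the first, unobstructed picture.

Run:
```python
from h import *
np.set_printoptions(precision=1,suppress=True)
a=np.radians(11.3);O=np.array([.639,-.1577]);X=np.array([np.cos(a),np.sin(a)]);Y=np.array([-X[1],X[0]])
for n in("top","scene"):
    im=cv2.imread(f"pics/{n}0.png").astype(np.float32)
    for x in (-70,-30,-25,-20,-15,-10):
        ys=np.arange(-70,71)
        def prof(z): 
            P=[px(n,(*(O+X*x/1e3+Y*y/1e3),z)) for y in ys];m=np.array(P,np.float32)
            return cv2.remap(im,m[:,:1],m[:,1:],cv2.INTER_LINEAR).mean(2)[:,0]
        def edges(g,th):
            i=np.where((g[:-1]>th)!=(g[1:]>th))[0];return np.array([ys[k]+(th-g[k])/(g[k+1]-g[k]) for k in i])
        print(n,x,"rails",edges(prof(.026),165),"plate",edges(prof(.010),120))
```

```text
top -70 rails [-53.7] plate [-52.9  58.8]
top -30 rails [-54.5 -34.2 -22.   20.6  34.9  58.8] plate [-52.9 -37.9 -23.8  18.4  35.2  55.9]
top -25 rails [-53.  -35.2 -20.3  21.8  33.2  57.1] plate [-53.8 -37.8 -21.3  18.   34.   55.2]
top -20 rails [-54.4 -34.3 -21.5  21.   35.8  60.1] plate [-52.9 -38.9 -22.6  19.2  35.9  55.1]
top -15 rails [-53.6 -34.5 -20.7  22.4  34.9  58.5] plate [-53.9 -37.4 -22.7  18.5  35.   56.2]
top -10 rails [-52.5 -35.4 -20.9  22.   35.7  58.5] plate [-52.3 -38.2 -21.2  20.1  34.8  54.4]
scene -70 rails [-39.9] plate [-48.3   3.6  22.5  26.5  31.1  37.2  42.   43.2  45.   65.2]
scene -30 rails [-39.5 -35.7 -17.2  21.9  38.2] plate [-21.2   1.9  34.9  62.6]
scene -25 rails [-38.7 -33.6 -18.7  22.   37.1] plate [-18.8   3.   35.4  63.3]
scene -20 rails [-38.8 -36.3 -18.2  21.   38. ] plate [-22.2  -2.   32.8  64.1]Traceback (most recent call last):
  File "<stdin>", line 13, in <module>
  File "<stdin>", line 9, in prof
  File "h.py", line 9, in px
    c=camera_info(n);E=np.array(c["extrinsics"]);q=E[:3,:3]@np.asarray(p,float)+E[:3,3]
ValueError: time passes only in moves, steps and waits
```

```bash
python3 -m crank '[{"delta_rot":[0,0,0],"translation":[-0.0025,0,0.08],"grip":0},{"delta_rot":[0,0,0],"translation":[-0.0025,0,0.137],"grip":0},{"delta_rot":[0,0,0],"translation":[-0.0025,0,0.137],"grip":0},{"delta_rot":[0,0,0],"translation":[-0.0025,0,0.137],"grip":0},{"delta_rot":[0,0,0],"translation":[-0.03,0,0.137],"grip":0},{"delta_rot":[0,0,0],"translation":[-0.06,0,0.137],"grip":0},{"delta_rot":[0,0,0],"translation":[-0.06,0,0.137],"grip":0}]'
python3 -c "
from h import *
st()"
```

```text
time: 5.8
tcp_pos: [0.504, -0.1859, 0.0469]
ee_rot: [0.001, -0.099, 0.995, -0.001]
force: [-0.1, -0.6, -1.2]
opening: 0.0363
grasp_force: 61.4
t 5.8 p [ 0.504  -0.1859  0.0469] yaw -168.66 tilt [ 0.0026 -0.0008] F [-0.1  -0.65 -1.23] M [0.023 0.106 0.012] op 0.0363 gf 61.4 j [-0.35  0.36 -0.48  0.73  0.   -0.55]
```

```bash
python3 -m crank '[{"delta_rot":[0,0,0],"translation":[-0.03,0,0],"grip":0},{"delta_rot":[0,0,0],"translation":[-0.06,0,0],"grip":0},{"delta_rot":[0,0,0],"translation":[-0.085,0,0],"grip":0},{"delta_rot":[0,0,0],"translation":[-0.085,0,0],"grip":0}]'
python3 -c "
from h import *
st()"
```

```text
time: 6.3
tcp_pos: [0.5527, -0.1756, 0.0458]
ee_rot: [0.0, -0.099, 0.995, 0.0]
force: [1.0, -0.5, -3.1]
opening: 0.0369
grasp_force: 61.1
t 6.3 p [ 0.5527 -0.1756  0.0458] yaw -168.69 tilt [0.0007 0.0002] F [ 1.02 -0.54 -3.09] M [-0.066 -0.009 -0.04 ] op 0.0369 gf 61.1 j [-0.31  0.43 -0.37  0.77  0.   -0.51]
```

```bash
python3 -m crank '[{"delta_rot":[0,0,0],"translation":[-0.006,0,0.001],"grip":0},{"delta_rot":[0,0,0],"translation":[-0.012,0,0.002],"grip":0},{"delta_rot":[0,0,0],"translation":[-0.018,0,0.002],"grip":0},{"delta_rot":[0,0,0],"translation":[-0.018,0,0.002],"grip":0}]'
python3 -c "
from h import *
st()"
```

```text
time: 6.8
tcp_pos: [0.5615, -0.174, 0.0451]
ee_rot: [-0.0, -0.098, 0.995, -0.0]
force: [-2.2, -0.5, 2.5]
opening: 0.0372
grasp_force: 61.8
t 6.8 p [ 0.5615 -0.174   0.0451] yaw -168.75 tilt [-0.0007 -0.0005] F [-2.23 -0.45  2.5 ] M [-0.201  0.702 -0.024] op 0.0372 gf 61.8 j [-0.3   0.45 -0.35  0.78 -0.   -0.5 ]
```

```bash
python3 -m crank '[{"delta_rot":[0,0,0],"translation":[-0.004,0,0.001],"grip":0},{"delta_rot":[0,0,0],"translation":[-0.008,0,0.001],"grip":0},{"delta_rot":[0,0,0],"translation":[-0.008,0,0.001],"grip":0},{"delta_rot":[0,0,0],"translation":[-0.008,0,0.001],"grip":0}]'
python3 -c "
from h import *
st()"
```

```text
time: 7.3
tcp_pos: [0.5619, -0.174, 0.0447]
ee_rot: [-0.004, -0.098, 0.995, -0.001]
force: [-16.3, -3.6, 17.3]
opening: 0.0368
grasp_force: 63.5
t 7.3 p [ 0.5619 -0.174   0.0447] yaw -168.81 tilt [-0.0079 -0.0026] F [-16.28  -3.64  17.32] M [-0.646  3.651  0.1  ] op 0.0368 gf 63.5 j [-0.3   0.45 -0.34  0.78 -0.   -0.49]
```

```bash
python3 -m crank '[{"delta_rot":[0,0,0],"translation":[0.006,0,0],"grip":0},{"delta_rot":[0,0,0],"translation":[0.006,0,-0.001],"grip":1},{"delta_rot":[0,0,0],"translation":[0.006,0,-0.001],"grip":1},{"delta_rot":[0,0,0],"translation":[0.006,0,-0.001],"grip":1},{"delta_rot":[0,0,0],"translation":[0.006,0,-0.001],"grip":1},{"delta_rot":[0,0,0],"translation":[0.006,0,-0.05],"grip":1},{"delta_rot":[0,0,0],"translation":[0.05,0,-0.15],"grip":1},{"delta_rot":[0,0,0],"translation":[0.1,0,-0.25],"grip":1},{"delta_rot":[0,0,0],"translation":[0.1,0,-0.3],"grip":1},{"delta_rot":[0,0,0],"translation":[0.1,0,-0.34],"grip":1},{"delta_rot":[0,0,0],"translation":[0.1,0,-0.34],"grip":1}]'
python3 - <<'E'
from h import *
st()
a=snapshot("scene");b=snapshot("top")
o=np.zeros((400,800,3),np.uint8)
o[:,:400]=cv2.resize(a[130:210,205:285],(400,400),interpolation=2);o[:,400:]=cv2.resize(b[120:200,260:340],(400,400),interpolation=2)
cv2.imwrite("pics/c5.png",o);cv2.imwrite("pics/scene5.png",a);cv2.imwrite("pics/top5.png",b)
E
```

```text
time: 8.68
tcp_pos: [0.5091, -0.1851, 0.2504]
ee_rot: [0.002, -0.098, 0.995, -0.001]
force: [-0.7, -0.1, -0.6]
opening: 0.0853
grasp_force: 0.0
t 8.68 p [ 0.5091 -0.1851  0.2504] yaw -168.74 tilt [ 0.0041 -0.0014] F [-0.7  -0.14 -0.59] M [-0.032  0.05  -0.015] op 0.0853 gf 0.0 j [-0.35  0.2  -0.19  1.18  0.   -0.55]
```

View pics/c5.png

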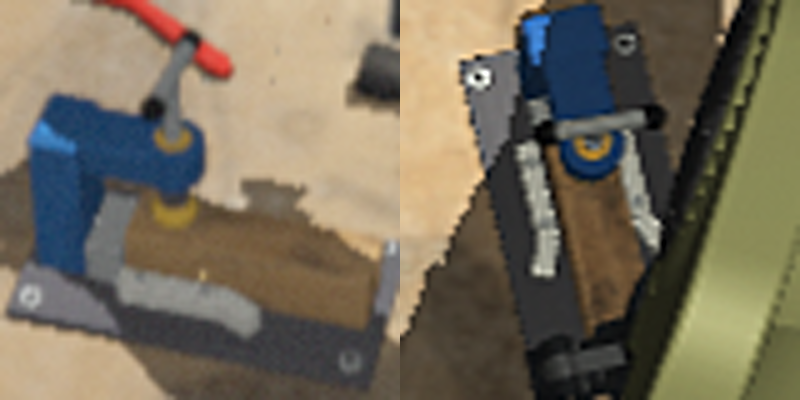

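The block is seated with its end on the stop, between the rails and flat; the foot hangs above it. I move to the T-handle.

Run:
```python
from h import *
rows(((.6385,-.158,.25),278),((.6385,-.158,.157),278))
```

```text
T [-0.2224, 0.0007, -0.004] R [0.0001, -0.0, -0.2409]
T [-0.2225, 0.0006, 0.151] R [0.0001, -0.0, -0.2409]
```

```bash
python3 -m crank '[{"delta_rot":[0,0,-0.241],"translation":[-0.2225,0.0005,0],"grip":1},{"delta_rot":[0,0,-0.241],"translation":[-0.2225,0.0005,0],"grip":1},{"delta_rot":[0,0,-0.241],"translation":[-0.2225,0.0005,0],"grip":1},{"delta_rot":[0,0,-0.241],"translation":[-0.2225,0.0005,0],"grip":1},{"delta_rot":[0,0,-0.241],"translation":[-0.2225,0.0005,0],"grip":1},{"delta_rot":[0,0,-0.241],"translation":[-0.2225,0.0005,0],"grip":1},{"delta_rot":[0,0,-0.241],"translation":[-0.2225,0.0005,0],"grip":1},{"delta_rot":[0,0,-0.241],"translation":[-0.2225,0.0005,0],"grip":1},{"delta_rot":[0,0,-0.241],"translation":[-0.2225,0.0005,0],"grip":1},{"delta_rot":[0,0,-0.241],"translation":[-0.2225,0.0005,0],"grip":1},{"delta_rot":[0,0,-0.241],"translation":[-0.2225,0.0005,0],"grip":1}]'
python3 - <<'E'
from h import *
st();rows(((.6385,-.158,.157),278))
a=snapshot("scene");o=cv2.resize(a[60:220,180:340],(600,600),interpolation=2);cv2.imwrite("pics/c6.png",o)
E
```

```text
time: 10.15
tcp_pos: [0.6385, -0.1582, 0.2479]
ee_rot: [0.0, 0.754, -0.657, -0.0]
force: [-0.0, 0.9, -0.2]
opening: 0.0855
grasp_force: 0.0
t 10.15 p [ 0.6385 -0.1582  0.2479] yaw -82.07 tilt [-0.0006  0.0001] F [-0.01  0.89 -0.25] M [ 0.013 -0.003 -0.013] op 0.0855 gf 0.0 j [-0.24  0.43  0.11  1.26 -0.   -1.95]
T [-0.0003, -0.0001, 0.1514] R [0.0001, 0.0, -0.0002]
```

View pics/c6.png

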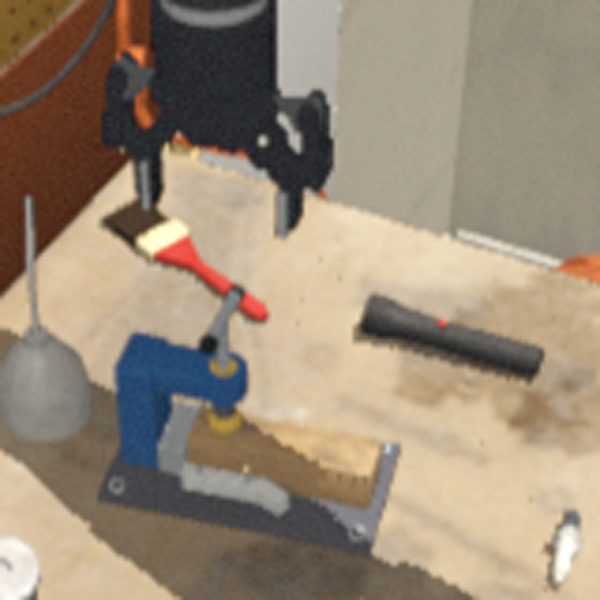

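The open fingers stand centred above the T-bar, one on each side. I lower and close.

```bash
python3 -m crank '[{"delta_rot":[0,0,0],"translation":[0,0,0.08],"grip":1},{"delta_rot":[0,0,0],"translation":[0,0,0.152],"grip":1},{"delta_rot":[0,0,0],"translation":[0,0,0.152],"grip":1},{"delta_rot":[0,0,0],"translation":[0,0,0.152],"grip":1},{"delta_rot":[0,0,0],"translation":[0,0,0.152],"grip":0},{"delta_rot":[0,0,0],"translation":[0,0,0.152],"grip":0},{"delta_rot":[0,0,0],"translation":[0,0,0.152],"grip":0},{"delta_rot":[0,0,0],"translation":[0,0,0.152],"grip":0},{"delta_rot":[0,0,0],"translation":[0,0,0.152],"grip":0},{"delta_rot":[0,0,0],"translation":[0,0,0.152],"grip":0},{"delta_rot":[0,0,0],"translation":[0,0,0.152],"grip":0},{"delta_rot":[0,0,0],"translation":[0,0,0.152],"grip":0}]'
python3 -c "
from h import *
st()"
```

```text
time: 11.7
tcp_pos: [0.6382, -0.1583, 0.1574]
ee_rot: [0.0, 0.755, -0.656, -0.0]
force: [-4.0, -0.7, 5.5]
opening: 0.0075
grasp_force: 58.7
t 11.7 p [ 0.6382 -0.1583  0.1574] yaw -81.99 tilt [-0.0006 -0.0003] F [-3.98 -0.73  5.5 ] M [-0.061  0.821 -0.006] op 0.0075 gf 58.7 j [-0.24  0.47 -0.03  1.07 -0.   -1.95]
```

```bash
python3 -m crank '[{"delta_rot":[0,0,0.016],"translation":[0,0,0],"grip":0},{"delta_rot":[0,0,0.03],"translation":[0,0,0.001],"grip":0},{"delta_rot":[0,0,0.045],"translation":[0,0,0.002],"grip":0},{"delta_rot":[0,0,0.06],"translation":[0,0,0.003],"grip":0}]'
python3 -c "
from h import *
st()"
python3 -m crank '[{"delta_rot":[0,0,0.008],"translation":[0,0,0.0005],"grip":0},{"delta_rot":[0,0,0.016],"translation":[0,0,0.001],"grip":0}]'
python3 -c "
from h import *
st()"
```

```text
time: 12.2
tcp_pos: [0.6382, -0.1584, 0.1558]
ee_rot: [-0.0, -0.618, 0.787, -0.0]
force: [-5.8, -0.6, 7.5]
opening: 0.0078
grasp_force: 59.2
t 12.2 p [ 0.6382 -0.1584  0.1558] yaw -103.72 tilt [-0.0005 -0.0004] F [-5.8  -0.55  7.49] M [-0.071  0.979  0.356] op 0.0078 gf 59.2 j [-0.24  0.47 -0.04  1.07 -0.   -1.57]
time: 12.45
tcp_pos: [0.6382, -0.1583, 0.1552]
ee_rot: [-0.0, -0.578, 0.816, -0.0]
force: [-4.1, -0.3, 6.6]
opening: 0.0078
grasp_force: 59.2
t 12.45 p [ 0.6382 -0.1583  0.1552] yaw -109.4 tilt [-0.0006 -0.0004] F [-4.12 -0.34  6.61] M [-0.076  1.022  0.395] op 0.0078 gf 59.2 j [-0.24  0.47 -0.04  1.07 -0.   -1.48]
```

```bash
cat > chk.py <<'E'
from h import *
import sys
st();sys.exit(state()["ft_torque"][2]>0.5)
E
m='x'
python3 -m crank '[{"delta_rot":[0,0,0.008],"translation":[0,0,0.0005],"grip":0},{"delta_rot":[0,0,0.016],"translation":[0,0,0.001],"grip":0}]' >/dev/null && python3 chk.py && 
python3 -m crank '[{"delta_rot":[0,0,0.008],"translation":[0,0,0.0005],"grip":0},{"delta_rot":[0,0,0.016],"translation":[0,0,0.001],"grip":0}]' >/dev/null && python3 chk.py && 
python3 -m crank '[{"delta_rot":[0,0,0.008],"translation":[0,0,0.0005],"grip":0},{"delta_rot":[0,0,0.016],"translation":[0,0,0.001],"grip":0}]' >/dev/null && python3 chk.py && 
python3 -m crank '[{"delta_rot":[0,0,0.008],"translation":[0,0,0.0005],"grip":0},{"delta_rot":[0,0,0.016],"translation":[0,0,0.001],"grip":0}]' >/dev/null && python3 chk.py && 
python3 -m crank '[{"delta_rot":[0,0,0.008],"translation":[0,0,0.0005],"grip":0},{"delta_rot":[0,0,0.016],"translation":[0,0,0.001],"grip":0}]' >/dev/null && python3 chk.py
```

```text
t 12.7 p [ 0.6382 -0.1584  0.1546] yaw -115.16 tilt [-0.0006 -0.0004] F [-5.27 -0.16  6.9 ] M [-0.065  1.024  0.353] op 0.0079 gf 59.2 j [-0.24  0.47 -0.04  1.06 -0.   -1.37]False
```

```bash
sed -i 's/sys.exit(\(.*\))$/sys.exit(int(\1))/' chk.py
python3 -m crank '[{"delta_rot":[0,0,0.008],"translation":[0,0,0.0005],"grip":0},{"delta_rot":[0,0,0.016],"translation":[0,0,0.001],"grip":0}]' >/dev/null && python3 chk.py && 
python3 -m crank '[{"delta_rot":[0,0,0.008],"translation":[0,0,0.0005],"grip":0},{"delta_rot":[0,0,0.016],"translation":[0,0,0.001],"grip":0}]' >/dev/null && python3 chk.py && 
python3 -m crank '[{"delta_rot":[0,0,0.008],"translation":[0,0,0.0005],"grip":0},{"delta_rot":[0,0,0.016],"translation":[0,0,0.001],"grip":0}]' >/dev/null && python3 chk.py && 
python3 -m crank '[{"delta_rot":[0,0,0.008],"translation":[0,0,0.0005],"grip":0},{"delta_rot":[0,0,0.016],"translation":[0,0,0.001],"grip":0}]' >/dev/null && python3 chk.py && 
python3 -m crank '[{"delta_rot":[0,0,0.008],"translation":[0,0,0.0005],"grip":0},{"delta_rot":[0,0,0.016],"translation":[0,0,0.001],"grip":0}]' >/dev/null && python3 chk.py
```

```text
t 12.95 p [ 0.6381 -0.1583  0.154 ] yaw -120.92 tilt [-0.0007 -0.0004] F [-4.55 -0.28  6.95] M [-0.045  0.985  0.318] op 0.008 gf 59.2 j [-0.24  0.47 -0.04  1.06 -0.   -1.27]
t 13.2 p [ 0.6381 -0.1583  0.1534] yaw -126.68 tilt [-0.0007 -0.0004] F [-5.23  0.01  6.83] M [0.018 1.063 0.396] op 0.0078 gf 59.2 j [-0.24  0.47 -0.04  1.06 -0.   -1.17]
t 13.45 p [ 0.6381 -0.1583  0.1528] yaw -132.44 tilt [-0.0006 -0.0004] F [-4.57  0.44  6.68] M [-0.036  1.054  0.356] op 0.0078 gf 59.2 j [-0.24  0.47 -0.04  1.06 -0.   -1.07]
t 13.7 p [ 0.6381 -0.1583  0.1523] yaw -138.19 tilt [-0.0007 -0.0003] F [-5.44  0.56  9.36] M [-0.018  1.112  0.384] op 0.0077 gf 59.5 j [-0.24  0.47 -0.04  1.06 -0.   -0.97]
t 13.95 p [ 0.6381 -0.1583  0.1519] yaw -143.94 tilt [-0.0006 -0.0004] F [-6.54 -0.5   8.67] M [0.012 1.253 0.411] op 0.0081 gf 59.9 j [-0.24  0.47 -0.04  1.06 -0.   -0.87]
```

```bash
sed -i 's/0\.5)/0.47)/' chk.py
python3 -m crank '[{"delta_rot":[0,0,0.008],"translation":[0,0,0.0005],"grip":0},{"delta_rot":[0,0,0.016],"translation":[0,0,0.001],"grip":0}]' >/dev/null && python3 chk.py && 
python3 -m crank '[{"delta_rot":[0,0,0.008],"translation":[0,0,0.0005],"grip":0},{"delta_rot":[0,0,0.016],"translation":[0,0,0.001],"grip":0}]' >/dev/null && python3 chk.py
```

```text
t 14.2 p [ 0.6381 -0.1583  0.1514] yaw -149.7 tilt [-0.0005 -0.0004] F [-6.69 -0.77  9.3 ] M [0.016 1.248 0.551] op 0.0082 gf 60.2 j [-0.24  0.47 -0.04  1.06 -0.   -0.77]
```

```bash
sed -i 's/0\.47)/0.60)/' chk.py
python3 -m crank '[{"delta_rot":[0,0,0.006],"translation":[0,0,0.0004],"grip":0}]' >/dev/null && python3 chk.py && 
python3 -m crank '[{"delta_rot":[0,0,0.006],"translation":[0,0,0.0004],"grip":0}]' >/dev/null && python3 chk.py
```

```text
t 14.32 p [ 0.6381 -0.1583  0.1512] yaw -151.84 tilt [-0.0004 -0.0004] F [-6.6   0.41 10.48] M [0.037 1.342 0.525] op 0.008 gf 60.3 j [-0.24  0.47 -0.04  1.06 -0.   -0.73]
t 14.45 p [ 0.6381 -0.1583  0.151 ] yaw -153.99 tilt [-0.0005 -0.0004] F [-5.99  0.33 10.8 ] M [0.067 1.363 0.546] op 0.0078 gf 60.5 j [-0.24  0.47 -0.04  1.06 -0.   -0.7 ]
```

```bash
python3 -m crank '[{"delta_rot":[0,0,0.007],"translation":[0,0,0.0004],"grip":0}]' >/dev/null && python3 chk.py && 
python3 -m crank '[{"delta_rot":[0,0,0.006],"translation":[0,0,0.0004],"grip":0}]' >/dev/null && python3 chk.py && 
python3 -m crank '[{"delta_rot":[0,0,0.006],"translation":[0,0,0.0004],"grip":0}]' >/dev/null && python3 chk.py
```

```text
t 14.57 p [ 0.6381 -0.1583  0.1509] yaw -156.51 tilt [-0.0004 -0.0004] F [-6.73  0.89 11.13] M [0.035 1.363 0.549] op 0.0081 gf 60.7 j [-0.24  0.47 -0.04  1.06 -0.   -0.65]
t 14.7 p [ 0.6381 -0.1583  0.1507] yaw -158.66 tilt [-0.0004 -0.0004] F [-6.96  0.25 11.6 ] M [0.074 1.407 0.585] op 0.0078 gf 60.8 j [-0.24  0.47 -0.04  1.06 -0.   -0.62]
t 14.82 p [ 0.6381 -0.1583  0.1505] yaw -160.82 tilt [-0.0004 -0.0004] F [-6.88  0.06 11.5 ] M [0.037 1.458 0.607] op 0.0078 gf 61.0 j [-0.24  0.47 -0.04  1.06 -0.   -0.58]
```

```bash
python3 -m crank '[{"delta_rot":[0,0,0.006],"translation":[0,0,0.0004],"grip":0}]' >/dev/null ; python3 chk.py ; python3 -m crank '[{"delta_rot":[0,0,0],"translation":[0,0,0],"grip":0},{"delta_rot":[0,0,0],"translation":[0,0,0],"grip":0},{"delta_rot":[0,0,0],"translation":[0,0,0],"grip":0}]' >/dev/null; python3 chk.py
```

```text
t 14.95 p [ 0.6381 -0.1583  0.1503] yaw -162.97 tilt [-0.0003 -0.0005] F [-6.14 -0.04 11.19] M [0.066 1.5   0.656] op 0.0078 gf 61.1 j [-0.24  0.47 -0.04  1.06 -0.   -0.54]
t 15.32 p [ 0.6381 -0.1583  0.1503] yaw -162.9 tilt [-0.0003 -0.0004] F [-6.35 -0.14 10.88] M [0.091 1.421 0.653] op 0.0078 gf 61.1 j [-0.24  0.47 -0.04  1.06 -0.   -0.54]
```

```bash
python3 -m crank '[{"delta_rot":[0,0,0],"translation":[0,0,0],"grip":1},{"delta_rot":[0,0,0],"translation":[0,0,0],"grip":1},{"delta_rot":[0,0,0],"translation":[0,0,0],"grip":1},{"delta_rot":[0,0,0],"translation":[0,0,0],"grip":1},{"delta_rot":[0,0,0],"translation":[0,0,0],"grip":1},{"delta_rot":[0,0,0],"translation":[0,0,0],"grip":1},{"delta_rot":[0,0,0],"translation":[0,0,-0.05],"grip":1},{"delta_rot":[0,0,0],"translation":[0,0,-0.12],"grip":1},{"delta_rot":[0,0,0],"translation":[0,0,-0.2],"grip":1},{"delta_rot":[0,0,0],"translation":[0,0,-0.2],"grip":1},{"delta_rot":[0,0,0],"translation":[0,0,-0.2],"grip":1},{"delta_rot":[0,0,0],"translation":[0,0,-0.2],"grip":1}]'
python3 - <<'E'
from h import *
a=snapshot("scene");o=cv2.resize(a[60:220,180:340],(600,600),interpolation=2);cv2.imwrite("pics/c7.png",o)
E
```

```text
time: 16.82
tcp_pos: [0.6378, -0.158, 0.2673]
ee_rot: [-0.001, -0.148, 0.989, 0.001]
force: [0.5, -0.5, -0.3]
opening: 0.0852
grasp_force: 0.0
```

View pics/c7.png

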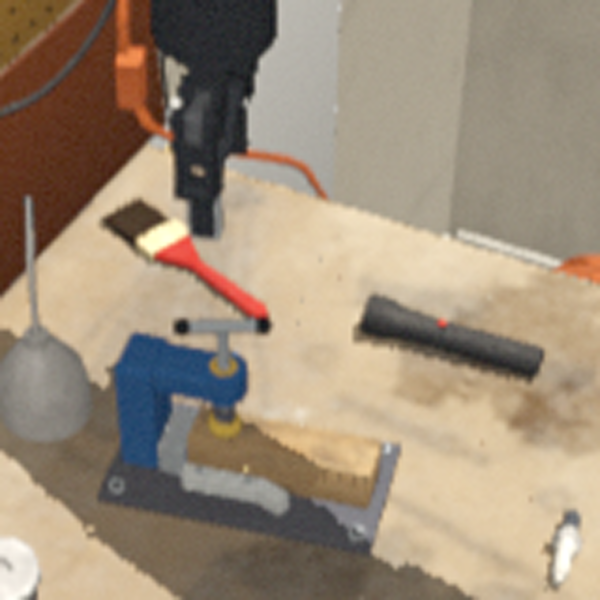

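The foot rests on the seated block, the handle has turned by about a quarter turn, and the gripper is clear above it. I hand the job in.

```bash
python3 -c "
from bench import *
print(close_job())"
```

```text
the job is handed in; nothing more can be done
None
```

I slid the block home against the stop and clamped it at roughly 45 N, estimated from a turning torque about 0.27 N m above the running drag. I then let go of the handle and handed the job in; no verdict came back.

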